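Line up guide bushings by height on the setting rail

ROBOT

A 6-joint arm with a two-finger parallel gripper is mounted at the origin on a cart in front of the work surface, level with it; the furniture and walls round the work are solid. World frame = base frame: x ahead of the robot, y to its left, z up, the work surface at z = 0. Lengths are in m, angles in rad, forces in N, time in s.
With the tool pointing down it reaches from about 0.325 to 0.9 m from the base axis. Payload 3.5 kg.
Tool frame: the origin (TCP) lies at the very end of the fingers, on their centre line; the grasp point (between the pads) lies 19 mm behind it; z points along the fingers, y is the line along which they close (so a half turn about z gives the same grasp; the last joint's range is limited). The gripper opens to 85 mm and grips with 20 to 120 N. Pads are 22 mm wide; open, the fingers measure 114 mm over their backs; the gripper's body (76 mm by 85 mm) begins 54 mm behind the grasp point. The pads swing forward as they close: fully open they stand 13 mm farther back than shut.
Start: joints at [1.212, 0.276, -0.026, 1.268, 0, 1.467], TCP at [0.158, 0.605, 0.231] pointing down, gripper open.
Joint ranges: [-3.12, 3.12], [-0.85, 1.88], [-1.08, 1.24], [-1.95, 2.15], [-1.57, 1.53], [-3.14, 3.14]. Speed limits (rad/s): [2.57, 2.57, 3.14, 3.14, 3.14, 3.14].

INTERFACE

Orientations are given as a 3x3 rotation matrix whose columns are the frame's x, y, z axes.
In Python, from workcell import env gives the robot as it stands.
- The arm moves only by the tool move_arm, never from a script. Its argument "series" is a list of rows, each an object with "claw": the closure, from 0 (fully open) to 1 (shut); "xyz": the shift along the tool's x, y, z scaled (see below), a list of three; "yaw": the turn about the tool's z scaled (see below). In form: [{"claw": claw, "xyz": [x, y, z], "yaw": yaw}, ...]. A call has exactly 8 rows; each row is the pose to reach, as a shift and turn from the pose commanded when the call began, along the tool's axes at that moment, turning the shorter way round; what a row does not reach only later rows make up. The controller multiplies each number of a shift by 150 mm and each number of a turn by 180 degrees. A row lasts 1/12 s, in which the tool goes at most 41.7 mm and 7.16 degrees, less where a joint would pass 70% of its speed; a pose out of reach is approached as far as the arm can. A call with a number of a shift or a turn outside -1 to 1 is refused whole. A call with a gripper value outside its range is refused whole. The fingers move at their own pace and stop on an object; "squeeze" is the grip in N (left out, the last holds). Time passes only in rows, so rows that repeat a pose let the fingers close, or fill a call up. It gives the time, the measured TCP pose, the force, the opening and the grip force at its end, in the units of the state.
- env.observe(): the state, without advancing time (a new reading comes with each control period).
- env.capture(name): name is "side" or "top" or "wrist"; returns the picture (384x512x3 uint8, red, green, blue); there is no depth.
- env.camera_info(name): a dict with "fx", "fy", "cx", "cy" (pixels), "distortion" ([k1, k2, p1, p2, k3] as OpenCV has them; the pictures are not rectified), "rvec" (rotation vector, rad) and "tvec" (3), from world to camera coordinates, as OpenCV has them. Camera axes: x right, y down, z forward; pixel columns grow to the right and rows downward; lengths in m; the calibration is good to about 2 mm. A picture is of the moment at which its call begins: read the wrist's pose just before it. camera_info takes no time and is no camera call; for the wrist camera it gives the pose at the moment of the call.
- env.hand_in(): hands the job in; it is judged then, once.
The state is a dict: "time_s": time; "joints": joint angles; "joint_velocities": joint speeds; "joint_efforts": joint torques, N m; "ee_pos": TCP position; "orientation": TCP orientation; "wrist_force": force on the tool from outside, world axes, zero at the start; "torque": the same for the moment, N m; "opening": finger opening in m; "finger_force": force on a finger pad.
Only numpy, scipy, OpenCV 4.12 (cv2) and the standard library are available. Lean on these libraries where they do the work, as an engineer would, in place of code of your own. Each camera call takes 0.05 s, during which the arm holds its last target. There are 200 camera calls.

TASK

Line up the four steel guide bushings by height on the setting rail, one on each of the four ring marks: the tallest on the mark next to the upright end stop, then each next shorter one, the shortest farthest from the stop. Stand each upright with its collar up, centred on its mark, and leave the hammer, the marker and the parallel bar where they lie.

Things in the scene. Friction and masses are not known exactly. Their poses are not given: they have to be found in the camera images.
- bushing_28: headed steel guide bushing, bored, standing upright with its wider collar at the top; 28 mm tall, collar 49 mm in diameter (the widest part; grip here, near the top); the shortest and widest of the four. Origin at the centre of its underside, z up along its axis.
- bushing_36: headed steel guide bushing, bored, standing upright with its wider collar at the top; 36 mm tall, collar 39 mm in diameter (the widest part; grip here, near the top); the second shortest. Origin at the centre of its underside, z up along its axis.
- bushing_52: headed steel guide bushing, bored, standing upright with its wider collar at the top; 52 mm tall, collar 32 mm in diameter (the widest part; grip here, near the top); the second tallest, the slimmest. Origin at the centre of its underside, z up along its axis.
- bushing_68: headed steel guide bushing, bored, standing upright with its wider collar at the top; 68 mm tall, collar 40 mm in diameter (the widest part; grip here, near the top); the tallest; shank 30 mm in diameter, collar the top 13 mm. Origin at the centre of its underside, z up along its axis.
- rail: setting rail: fixed flat metal bar lying on the bench, 80 mm wide (its x), 360 mm long (its y), 12 mm thick. Origin at the centre of its underside. On its flat top (z = 12 mm) four dark circles of 58 mm diameter with a centre dot lie in a row on the centre line, at y = -105, -35, +35 and +105 mm; the marks are flush and do not hold anything.
- end_stop: end stop: dark upright steel block, 40 mm (rail's x) by 16 mm (rail's y), 45 mm tall, on a 70 x 24 mm foot, fixed on top of the rail at one of its ends, at y = +162 or -162 mm of the rail: which end changes from start to start (the other end carries only a flat strap, 6 mm thick with two screw heads 10 mm high). Origin at the centre of its underside, on the rail's top.
- brass_hammer: bystander: small brass hammer with wooden handle lying on the bench, 64 x 212 x 25 mm, long along its y; origin at the centre of its underside. Leave it alone.
- marker: bystander: black and white marker pen lying on the bench, 12 x 117 x 12 mm, long along its y; origin at the centre of its underside. Leave it alone.
- parallel_bar: bystander: ground steel parallel bar with cross holes lying on the bench, 10 x 120 x 20 mm, long along its y; origin at the centre of its underside. Leave it alone.
Mind the look-alikes: they are no part of the job. What is shaped like the bushing_28 but green or purple is not meant.

How it is judged:
At the end, for the whole second after the job is handed in: Each bushing stands upright (within 0.1 rad, collar up) on the rail's top, at rest, its axis within 12 mm along and 12 mm across the rail of its mark's centre; from the mark nearest the end stop outwards: 68, 52, 36, 28 mm tall (((y of end_stop in the frame of rail above 0 m and y of bushing_68 in the frame of rail between 0.093 and 0.117 m and x of bushing_68 in the frame of rail between -0.012 and 0.012 m and y of bushing_52 in the frame of rail between 0.023 and 0.047 m and x of bushing_52 in the frame of rail between -0.012 and 0.012 m and y of bushing_36 in the frame of rail between -0.047 and -0.023 m and x of bushing_36 in the frame of rail between -0.012 and 0.012 m and y of bushing_28 in the frame of rail between -0.117 and -0.093 m and x of bushing_28 in the frame of rail between -0.012 and 0.012 m) or (not (y of end_stop in the frame of rail above 0 m) and y of bushing_68 in the frame of rail between -0.117 and -0.093 m and x of bushing_68 in the frame of rail between -0.012 and 0.012 m and y of bushing_52 in the frame of rail between -0.047 and -0.023 m and x of bushing_52 in the frame of rail between -0.012 and 0.012 m and y of bushing_36 in the frame of rail between 0.023 and 0.047 m and x of bushing_36 in the frame of rail between -0.012 and 0.012 m and y of bushing_28 in the frame of rail between 0.093 and 0.117 m and x of bushing_28 in the frame of rail between -0.012 and 0.012 m)) and angle between each of bushing_68, bushing_52, bushing_36, bushing_28's own z axis and vertical below 0.1 rad and linear speed of each of bushing_68, bushing_52, bushing_36, bushing_28 below 0.02 m/s and z of bushing_68 in the frame of rail between 0.007 and 0.017 m and z of bushing_52 in the frame of rail between 0.007 and 0.017 m and z of bushing_36 in the frame of rail between 0.007 and 0.017 m and z of bushing_28 in the frame of rail between 0.007 and 0.017 m); the robot touches nothing.
It fails at once if the brass hammer is moved by more than 30 mm (distance of brass_hammer from where it was at the start of the episode above 0.03 m).
It fails at once if the marker is moved by more than 30 mm (distance of marker from where it was at the start of the episode above 0.03 m).
It fails at once if the parallel bar is moved by more than 30 mm (distance of parallel_bar from where it was at the start of the episode above 0.03 m).
It also fails if it takes over 101 s, if anything falls off the work surface, if the arm or the gripper's body presses on something with over 40 N, if the wrist force passes 120 N, or if a joint passes its speed limit or range.

## Working session

There is one attempt and no reset: what is moved stays moved. The work goes in short steps, Python scripts to look and compute and a tool call to move; the robot and the scene stay as the last step left them, time stands still between calls to the robot, and variables do not carry over. Pictures are saved under pics/ and viewed, at most 14 in all, crops included, and the job is handed in when it is done.

Besides the shell and the picture viewer there is one more tool, called after "Call:" as name(argument=value, ...), one argument or row to a line, values as JSON. move_arm: Moves the arm, as the interface text tells. Shifts and turns lie within -1 to 1; 1 stands for 150 mm of shift or 180 degrees of turn. Its arguments: {"type":"object","properties":{"series":{"type":"array"},"squeeze":{"type":"number"}},"required":["series"]}

```bash
mkdir -p pics; ls
python3 - <<'E'
from workcell import env
import cv2
for n in("top","side"):
    im=env.capture(n); cv2.imwrite(f"pics/{n}0.png",im[:,:,::-1])
    print(n,env.camera_info(n))
o=env.observe();print(o["ee_pos"],o["orientation"],o["time_s"],o["opening"])
E
```

```text
pics
top {'fx': 472.9115746773111, 'fy': 472.9115746773111, 'cx': 256.5731254566352, 'cy': 188.01661338460028, 'distortion': array([-0.04679431,  0.        ,  0.        ,  0.        ,  0.        ]), 'rvec': array([ 2.18379772, -2.19976404,  0.06893392]), 'tvec': array([0.13977444, 0.56536651, 1.16348824])}
side {'fx': 403.35534779437285, 'fy': 403.35534779437285, 'cx': 249.98254259182275, 'cy': 195.2615955136912, 'distortion': array([-0.05681062,  0.        ,  0.        ,  0.        ,  0.        ]), 'rvec': array([ 2.15847728, -0.11333682,  0.08600896]), 'tvec': array([-0.52645087,  0.14148943,  0.88644998])}
[0.15792492 0.60396659 0.2302299 ] [[-9.67439859e-01  2.53099937e-01 -7.36186690e-04]
 [ 2.53100917e-01  9.67437883e-01 -1.96673157e-03]
 [ 2.14435258e-04 -2.08902403e-03 -9.99997795e-01]] 0.1 0.0853637289810638
```

View pics/top0.png

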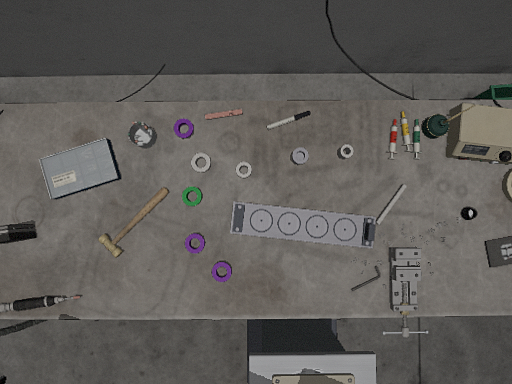

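View pics/side0.png

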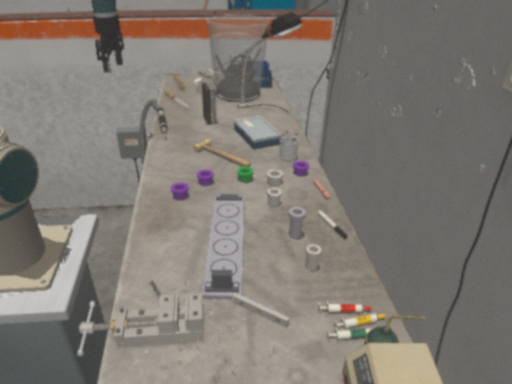

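The top view has the world's +x up and +y to the left. The rail's four marks run from (261,220) to (345,229), with the end stop at the right end, (370,232). The steel bushings are 28 at (201,162), 36 at (244,170), 68 at (300,156) and 52 at (346,151). The green and purple ones are decoys. The side view agrees on the heights. Next I measure them.

```bash
cat > h.py <<'E'
import cv2,numpy as np
from workcell import env
def ray(n,uv,z,info=None):
    c=info or env.camera_info(n)
    K=np.array([[c["fx"],0,c["cx"]],[0,c["fy"],c["cy"]],[0,0,1]])
    p=cv2.undistortPoints(np.array(uv,float).reshape(-1,1,2),K,c["distortion"]).reshape(-1,2)
    R=cv2.Rodrigues(c["rvec"])[0];C=-R.T@c["tvec"]
    d=np.c_[p,np.ones(len(p))]@R
    return C+d*((z-C[2])/d[:,2])[:,None]
def proj(n,P,info=None):
    c=info or env.camera_info(n)
    K=np.array([[c["fx"],0,c["cx"]],[0,c["fy"],c["cy"]],[0,0,1]])
    return cv2.projectPoints(np.array(P,float).reshape(-1,1,3),c["rvec"],c["tvec"],K,c["distortion"])[0].reshape(-1,2)
def tomove(d,R):
    """world shift (m) -> scaled tool shift"""
    return np.round(R.T@np.array(d)/0.15,3)
E
python3 - <<'E'
from h import *
im=cv2.imread("pics/top0.png")
x0,y0,x1,y1=180,130,390,260
crop=cv2.resize(im[y0:y1,x0:x1],None,fx=3.8,fy=3.8,interpolation=cv2.INTER_CUBIC)
g=cv2.cvtColor(im,cv2.COLOR_BGR2GRAY)
for n,(u,v),h,D in [("28",(201,162),.028,.049),("36",(244,170),.036,.039),("68",(300,156),.068,.040),("52",(346,151),.052,.032)]:
    s=8;w=18
    p=cv2.resize(g[v-w:v+w,u-w:u+w],None,fx=s,fy=s,interpolation=cv2.INTER_CUBIC)
    t,m=cv2.threshold(p,0,255,cv2.THRESH_OTSU)
    cs=cv2.findContours(m,cv2.RETR_EXTERNAL,cv2.CHAIN_APPROX_NONE)[0]
    c=max(cs,key=cv2.contourArea);e=cv2.fitEllipse(c)
    q=np.array(e[0])/s+[u-w,v-w]+(.5/s-.5)
    P=ray("top",[q],h)[0]
    print(n,t,q.round(1),np.array(e[1])/s,"exp px",D*473/(1.19-h),P.round(4),"side px",proj("side",[P]).round(1))
marks=[(261,220),(289,224),(317,226),(345,229)]
for u,v in marks:
    s=8;w=16
    p=cv2.resize(g[v-w:v+w,u-w:u+w],None,fx=s,fy=s,interpolation=cv2.INTER_CUBIC)
    m=cv2.threshold(p,0,255,cv2.THRESH_BINARY_INV+cv2.THRESH_OTSU)[1]
    cs=cv2.findContours(m,cv2.RETR_EXTERNAL,cv2.CHAIN_APPROX_NONE)[0]
    # ring contour containing centre
    best=[c for c in cs if cv2.boundingRect(c)[2]>12*s and cv2.boundingRect(c)[2]<28*s]
    for c in best:
        e=cv2.fitEllipse(c);q=np.array(e[0])/s+[u-w,v-w]+(.5/s-.5)
        print("mark",q.round(1),(np.array(e[1])/s).round(1),ray("top",[q],.012)[0].round(4))
cv2.imwrite("pics/crop0.png",crop)
E
```

```text
28 133.0 [200.3 161.9] [18.71850014 19.1139946 ] exp px 19.94578313253012 [0.6318 0.275  0.028 ] side px [[274.3 172.8]]
36 134.0 [243.2 169.1] [15.34524727 15.5729866 ] exp px 15.985268630849221 [0.612  0.1682 0.036 ] side px [[273.7 191. ]]
68 116.0 [300.2 155. ] [15.89917278 16.11222649] exp px 16.86274509803922 [0.6419 0.0305 0.068 ] side px [[296.6 211.1]]
52 127.0 [346.7 150.5] [12.52408028 13.20213318] exp px 13.300527240773288 [ 0.6542 -0.0847  0.052 ] side px [[312.9 248.6]]
mark [260.9 220.2] [23.5 23.8] [0.4861 0.1254 0.012 ]
mark [272.  204.6] [ 2.3 18.7] [0.5248 0.0973 0.012 ]
mark [277.1 238.6] [ 2.  16.5] [0.44   0.0854 0.012 ]
mark [288.7 223.2] [23.7 23.8] [0.4781 0.0561 0.012 ]
mark [316.6 226.1] [23.4 23.8] [ 0.4702 -0.0137  0.012 ]
mark [344.5 229.1] [23.4 23.8] [ 0.4623 -0.0833  0.012 ]
mark [355.4 213.6] [ 2.2 19.9] [ 0.5008 -0.1114  0.012 ]
```

View pics/crop0.png

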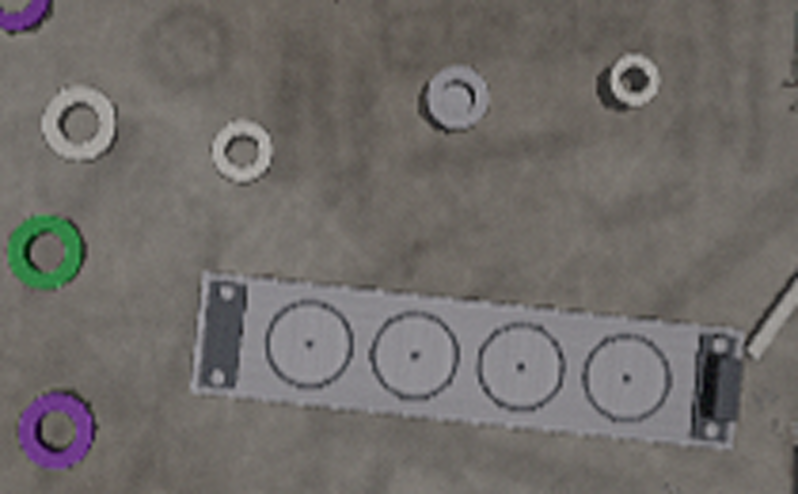

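The crop shows the end stop at the right end and clear mark centres. Mark spacing measures 70 mm, as it should. 68 looks different from the others, with a bluish face and a light bore, so I zoom the side view to check which way up it stands.

Run:
```python
from h import *
im=cv2.imread("pics/side0.png")
cv2.imwrite("pics/crop1.png",cv2.resize(im[160:280,255:365],None,fx=5,fy=5,interpolation=cv2.INTER_CUBIC))
# 68: project top and underside centres
print(proj("side",[[.6419,.0305,.068],[.6419,.0305,.055],[.6419,.0305,0]]))
```

```text
[[296.59433804 211.08280815]
 [296.13594848 215.55143322]
 [294.26541071 233.71791439]]
```

View pics/crop1.png

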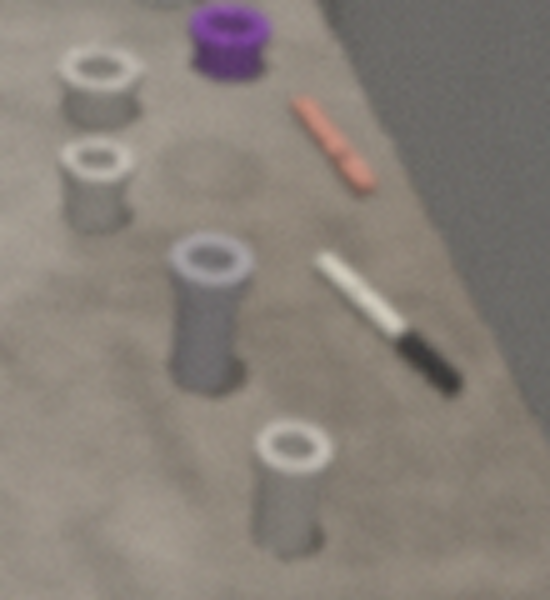

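All four stand collar up, and the predicted 68 top at (296.6,211.1) matches the side view at (297,211.6). I start towards 68 while turning so the fingers close across the rail, with tool y at -6.5°.

```bash
cat > go.py <<'E'
import sys
from h import *
# usage: go.py x y z [x y z ...]: shifts from the present pose, scaled, plus yaw to -6.5 deg
o=env.observe();R=o["orientation"];p=o["ee_pos"]
a=np.degrees(np.arctan2(R[1,1],R[0,1]))
print("t",round(o["time_s"],2),"p",np.round(p,4),"yaw",round(a,1),"need",round((a+6.5)/180,3),"open",round(o["opening"],4),"q6",round(o["joints"][5],2),"F",np.round(o["wrist_force"],1))
for t in np.array(sys.argv[1:],float).reshape(-1,3): print(t,tomove(t-p,R))
E
echo
```

```text
(no output)
```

Call:
move_arm(
  series=[
    {"claw": 0.2, "xyz": [-0.25, -0.18, 0], "yaw": 0.04},
    {"claw": 0.2, "xyz": [-0.5, -0.35, 0], "yaw": 0.08},
    {"claw": 0.2, "xyz": [-0.75, -0.53, 0], "yaw": 0.12},
    {"claw": 0.2, "xyz": [-1, -0.7, 0], "yaw": 0.16},
    {"claw": 0.2, "xyz": [-1, -0.7, 0], "yaw": 0.2},
    {"claw": 0.2, "xyz": [-1, -0.7, 0], "yaw": 0.24},
    {"claw": 0.2, "xyz": [-1, -0.7, 0], "yaw": 0.28},
    {"claw": 0.2, "xyz": [-1, -0.7, 0], "yaw": 0.3},
  ],
  squeeze=50,
)

```text
time_s: 0.77
ee_pos: [0.277, 0.4642, 0.2308]
orientation: [[-0.358, 0.934, -0.001], [0.934, 0.358, -0.001], [-0.0, -0.001, -1.0]]
wrist_force: [0.3, 0.3, -0.2]
opening: 0.0682
finger_force: 0.0
```

```bash
python3 go.py .642 .0305 .2
```

```text
t 0.77 p [0.277  0.4642 0.2308] yaw 21.0 need 0.153 open 0.0682 q6 2.12 F [ 0.3  0.3 -0.2]
[0.642  0.0305 0.2   ] [-3.57   1.239  0.206]
```

Call:
move_arm(
  series=[
    {"claw": 0.2, "xyz": [-0.25, 0.09, 0], "yaw": 0.04},
    {"claw": 0.2, "xyz": [-0.5, 0.18, 0], "yaw": 0.08},
    {"claw": 0.2, "xyz": [-0.75, 0.26, 0], "yaw": 0.12},
    {"claw": 0.2, "xyz": [-1, 0.35, 0], "yaw": 0.153},
    {"claw": 0.2, "xyz": [-1, 0.35, 0], "yaw": 0.153},
    {"claw": 0.2, "xyz": [-1, 0.35, 0], "yaw": 0.153},
    {"claw": 0.2, "xyz": [-1, 0.35, 0], "yaw": 0.153},
    {"claw": 0.2, "xyz": [-1, 0.35, 0], "yaw": 0.153},
  ],
)

```text
time_s: 1.43
ee_pos: [0.3793, 0.3451, 0.231]
orientation: [[0.106, 0.994, -0.001], [0.994, -0.106, -0.0], [-0.0, -0.001, -1.0]]
wrist_force: [-0.9, 0.9, 0.8]
opening: 0.0682
finger_force: 0.0
```

Call:
move_arm(
  series=[
    {"claw": 0.2, "xyz": [-0.18, 0.18, 0], "yaw": 0},
    {"claw": 0.2, "xyz": [-0.36, 0.36, 0], "yaw": 0},
    {"claw": 0.2, "xyz": [-0.54, 0.54, 0], "yaw": 0},
    {"claw": 0.2, "xyz": [-0.72, 0.72, 0], "yaw": 0},
    {"claw": 0.2, "xyz": [-0.9, 0.9, 0], "yaw": 0},
    {"claw": 0.2, "xyz": [-0.9, 1, 0], "yaw": 0},
    {"claw": 0.2, "xyz": [-0.9, 1, 0], "yaw": 0},
    {"claw": 0.2, "xyz": [-0.9, 1, 0], "yaw": 0},
  ],
)

```text
time_s: 2.1
ee_pos: [0.5145, 0.195, 0.231]
orientation: [[0.107, 0.994, -0.001], [0.994, -0.107, 0.0], [0.0, -0.001, -1.0]]
wrist_force: [-0.1, 0.2, -0.2]
opening: 0.068
finger_force: 0.0
```

```bash
python3 go.py .642 .0305 .15
```

```text
t 2.1 p [0.5145 0.195  0.231 ] yaw -6.1 need 0.002 open 0.068 q6 1.92 F [-0.1  0.2 -0.2]
[0.642  0.0305 0.15  ] [-1.     0.963  0.539]
```

Call:
move_arm(
  series=[
    {"claw": 0.2, "xyz": [-0.18, 0.18, 0], "yaw": 0},
    {"claw": 0.2, "xyz": [-0.36, 0.36, 0.1], "yaw": 0},
    {"claw": 0.2, "xyz": [-0.54, 0.54, 0.2], "yaw": 0},
    {"claw": 0.2, "xyz": [-0.72, 0.72, 0.3], "yaw": 0},
    {"claw": 0.2, "xyz": [-0.9, 0.9, 0.4], "yaw": 0},
    {"claw": 0.2, "xyz": [-1, 0.963, 0.54], "yaw": 0.002},
    {"claw": 0.2, "xyz": [-1, 0.963, 0.54], "yaw": 0.002},
    {"claw": 0.2, "xyz": [-1, 0.963, 0.54], "yaw": 0.002},
  ],
)

```text
time_s: 2.77
ee_pos: [0.6401, 0.0308, 0.1484]
orientation: [[0.113, 0.994, -0.005], [0.994, -0.113, 0.001], [0.0, -0.005, -1.0]]
wrist_force: [0.9, 1.1, 0.3]
opening: 0.0684
finger_force: 0.0
```

```bash
python3 go.py .642 .0305 .039
python3 - <<'E'
from h import *
c=env.camera_info("wrist");im=env.capture("wrist");cv2.imwrite("pics/w0.png",im[:,:,::-1])
print(proj("wrist",[[.642,.0305,.068],[.4623,-.0833,.012]],c))
E
```

```text
t 2.77 p [0.6401 0.0308 0.1484] yaw -6.5 need 0.0 open 0.0684 q6 1.63 F [0.9 1.1 0.3]
[0.642  0.0305 0.039 ] [-0.001  0.017  0.73 ]
[[264.37110865 195.83587065]
 [123.64131497 290.75573007]]
```

View pics/w0.png

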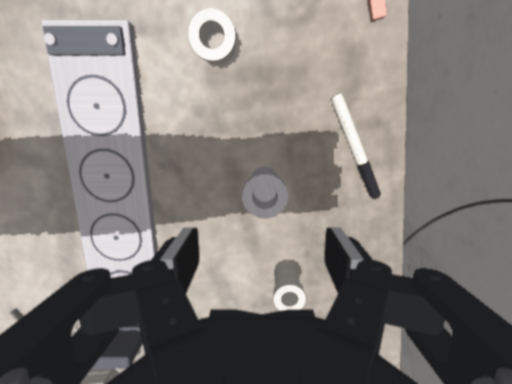

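The wrist view shows 68's collar centred at (265,196) against a prediction of (264,196), so the measurement is good. Descend and grip.

Call:
move_arm(
  series=[
    {"claw": 0.2, "xyz": [0, 0.015, 0.2], "yaw": 0},
    {"claw": 0.2, "xyz": [0, 0.015, 0.4], "yaw": 0},
    {"claw": 0.2, "xyz": [0, 0.015, 0.6], "yaw": 0},
    {"claw": 0.2, "xyz": [0, 0.015, 0.73], "yaw": 0},
    {"claw": 0.2, "xyz": [0, 0.015, 0.73], "yaw": 0},
    {"claw": 0.2, "xyz": [0, 0.015, 0.73], "yaw": 0},
    {"claw": 1, "xyz": [0, 0.015, 0.73], "yaw": 0},
    {"claw": 1, "xyz": [0, 0.015, 0.73], "yaw": 0},
  ],
)

```text
time_s: 3.48
ee_pos: [0.6463, 0.0299, 0.0438]
orientation: [[0.113, 0.994, 0.005], [0.994, -0.113, -0.0], [0.0, 0.005, -1.0]]
wrist_force: [-0.6, -0.1, -0.2]
opening: 0.0455
finger_force: 0.1
```

Call:
move_arm(
  series=[
    {"claw": 1, "xyz": [0, 0, 0], "yaw": 0},
    {"claw": 1, "xyz": [0, 0, 0], "yaw": 0},
    {"claw": 1, "xyz": [0, 0, 0], "yaw": 0},
    {"claw": 1, "xyz": [0, 0, 0], "yaw": 0},
    {"claw": 1, "xyz": [0, 0, 0], "yaw": 0},
    {"claw": 1, "xyz": [0, 0, 0], "yaw": 0},
    {"claw": 1, "xyz": [0, 0, 0], "yaw": 0},
    {"claw": 1, "xyz": [0, 0, 0], "yaw": 0},
  ],
)

```text
time_s: 4.15
ee_pos: [0.6461, 0.0293, 0.044]
orientation: [[0.114, 0.993, 0.004], [0.993, -0.114, 0.001], [0.001, 0.004, -1.0]]
wrist_force: [-1.8, 2.5, 5.9]
opening: 0.0383
finger_force: 49.4
```

```bash
python3 go.py .642 .0305 .095 .4623 -.0833 .095 .4623 -.0833 .053
```

```text
t 4.15 p [0.6461 0.0293 0.044 ] yaw -6.6 need -0.0 open 0.0383 q6 1.63 F [-1.8  2.5  5.9]
[0.642  0.0305 0.095 ] [ 0.005 -0.027 -0.34 ]
[ 0.4623 -0.0833  0.095 ] [-0.886 -1.131 -0.346]
[ 0.4623 -0.0833  0.053 ] [-0.886 -1.132 -0.066]
```

Call:
move_arm(
  series=[
    {"claw": 1, "xyz": [0, 0, -0.1], "yaw": 0},
    {"claw": 1, "xyz": [0, 0, -0.25], "yaw": 0},
    {"claw": 1, "xyz": [0, 0, -0.35], "yaw": 0},
    {"claw": 1, "xyz": [-0.09, -0.12, -0.35], "yaw": 0},
    {"claw": 1, "xyz": [-0.18, -0.24, -0.35], "yaw": 0},
    {"claw": 1, "xyz": [-0.27, -0.36, -0.35], "yaw": 0},
    {"claw": 1, "xyz": [-0.36, -0.48, -0.35], "yaw": 0},
    {"claw": 1, "xyz": [-0.45, -0.6, -0.35], "yaw": 0},
  ],
  squeeze=60,
)

```text
time_s: 4.82
ee_pos: [0.5467, -0.0281, 0.0942]
orientation: [[0.114, 0.993, 0.001], [0.993, -0.114, -0.0], [-0.0, 0.001, -1.0]]
wrist_force: [0.1, -0.4, -1.8]
opening: 0.0378
finger_force: 60.8
```

Call:
move_arm(
  series=[
    {"claw": 1, "xyz": [-0.1, -0.12, 0], "yaw": 0},
    {"claw": 1, "xyz": [-0.2, -0.24, 0], "yaw": 0},
    {"claw": 1, "xyz": [-0.3, -0.36, 0], "yaw": 0},
    {"claw": 1, "xyz": [-0.4, -0.48, 0], "yaw": 0},
    {"claw": 1, "xyz": [-0.435, -0.53, 0], "yaw": 0},
    {"claw": 1, "xyz": [-0.435, -0.53, 0], "yaw": 0},
    {"claw": 1, "xyz": [-0.435, -0.53, 0], "yaw": 0},
    {"claw": 1, "xyz": [-0.435, -0.53, 0], "yaw": 0},
  ],
)

```text
time_s: 5.48
ee_pos: [0.4624, -0.0834, 0.094]
orientation: [[0.114, 0.993, 0.003], [0.993, -0.114, -0.0], [0.0, 0.003, -1.0]]
wrist_force: [-0.2, -0.6, -2.6]
opening: 0.0384
finger_force: 60.8
```

```bash
python3 go.py .4623 -.0833 .058
```

```text
t 5.48 p [ 0.4624 -0.0834  0.094 ] yaw -6.5 need -0.0 open 0.0384 q6 1.37 F [-0.2 -0.6 -2.6]
[ 0.4623 -0.0833  0.058 ] [ 0.    -0.002  0.24 ]
```

Call:
move_arm(
  series=[
    {"claw": 1, "xyz": [0, 0, 0.06], "yaw": 0},
    {"claw": 1, "xyz": [0, 0, 0.12], "yaw": 0},
    {"claw": 1, "xyz": [0, 0, 0.17], "yaw": 0},
    {"claw": 1, "xyz": [0, 0, 0.2], "yaw": 0},
    {"claw": 1, "xyz": [0, 0, 0.22], "yaw": 0},
    {"claw": 1, "xyz": [0, 0, 0.23], "yaw": 0},
    {"claw": 1, "xyz": [0, 0, 0.24], "yaw": 0},
    {"claw": 1, "xyz": [0, 0, 0.24], "yaw": 0},
  ],
)

```text
time_s: 6.15
ee_pos: [0.4608, -0.0834, 0.0571]
orientation: [[0.114, 0.993, -0.0], [0.993, -0.114, 0.0], [0.0, -0.0, -1.0]]
wrist_force: [-0.2, -0.7, -2.4]
opening: 0.0383
finger_force: 60.8
```

Still hanging, with -2.4 N on the wrist, so I lower a few mm slowly while watching the force.

Call:
move_arm(
  series=[
    {"claw": 1, "xyz": [0, 0, 0.003], "yaw": 0},
    {"claw": 1, "xyz": [0, 0, 0.006], "yaw": 0},
    {"claw": 1, "xyz": [0, 0, 0.009], "yaw": 0},
    {"claw": 1, "xyz": [0, 0, 0.012], "yaw": 0},
    {"claw": 1, "xyz": [0, 0, 0.014], "yaw": 0},
    {"claw": 1, "xyz": [0, 0, 0.014], "yaw": 0},
    {"claw": 1, "xyz": [0, 0, 0.014], "yaw": 0},
    {"claw": 1, "xyz": [0, 0, 0.014], "yaw": 0},
  ],
)

```text
time_s: 6.82
ee_pos: [0.4612, -0.0836, 0.056]
orientation: [[0.114, 0.993, 0.001], [0.993, -0.114, -0.0], [-0.0, 0.001, -1.0]]
wrist_force: [-1.7, -0.0, 5.3]
opening: 0.0381
finger_force: 61.4
```

Call:
move_arm(
  series=[
    {"claw": 0.3, "xyz": [0, 0, 0], "yaw": 0},
    {"claw": 0.3, "xyz": [0, 0, 0], "yaw": 0},
    {"claw": 0.3, "xyz": [0, 0, 0], "yaw": 0},
    {"claw": 0.3, "xyz": [0, 0, 0], "yaw": 0},
    {"claw": 0.3, "xyz": [0, 0, -0.1], "yaw": 0},
    {"claw": 0.3, "xyz": [0, 0, -0.3], "yaw": 0},
    {"claw": 0.3, "xyz": [0, 0, -0.5], "yaw": 0},
    {"claw": 0.3, "xyz": [0, 0, -0.5], "yaw": 0},
  ],
)

```text
time_s: 7.48
ee_pos: [0.4652, -0.0847, 0.1356]
orientation: [[0.114, 0.993, 0.01], [0.993, -0.114, -0.003], [-0.002, 0.01, -1.0]]
wrist_force: [1.2, 0.1, 0.2]
opening: 0.06
finger_force: 0.0
```

```bash
python3 go.py .6542 -.0847 .13 .6542 -.0847 .026
```

```text
t 7.48 p [ 0.4652 -0.0847  0.1356] yaw -6.5 need -0.0 open 0.06 q6 1.37 F [1.2 0.1 0.2]
[ 0.6542 -0.0847  0.13  ] [0.144 1.251 0.05 ]
[ 0.6542 -0.0847  0.026 ] [0.145 1.244 0.743]
```

Call:
move_arm(
  series=[
    {"claw": 0.3, "xyz": [0.02, 0.2, 0], "yaw": 0},
    {"claw": 0.3, "xyz": [0.04, 0.4, 0], "yaw": 0},
    {"claw": 0.3, "xyz": [0.06, 0.6, 0], "yaw": 0},
    {"claw": 0.3, "xyz": [0.08, 0.8, 0], "yaw": 0},
    {"claw": 0.3, "xyz": [0.14, 1, 0], "yaw": 0},
    {"claw": 0.3, "xyz": [0.14, 1, 0], "yaw": 0},
    {"claw": 0.3, "xyz": [0.14, 1, 0], "yaw": 0},
    {"claw": 0.3, "xyz": [0.14, 1, 0], "yaw": 0},
  ],
)

```text
time_s: 8.15
ee_pos: [0.6114, -0.0794, 0.1293]
orientation: [[0.114, 0.993, -0.002], [0.993, -0.114, 0.0], [0.0, -0.002, -1.0]]
wrist_force: [-0.5, -0.4, -0.0]
opening: 0.0597
finger_force: 0.0
```

```bash
python3 go.py .6542 -.0847 .13 .6542 -.0847 .026
```

```text
t 8.15 p [ 0.6114 -0.0794  0.1293] yaw -6.5 need -0.0 open 0.0597 q6 1.45 F [-0.5 -0.4 -0. ]
[ 0.6542 -0.0847  0.13  ] [-0.002  0.287 -0.005]
[ 0.6542 -0.0847  0.026 ] [-0.002  0.289  0.688]
```

Call:
move_arm(
  series=[
    {"claw": 0.3, "xyz": [0, 0.15, 0], "yaw": 0},
    {"claw": 0.3, "xyz": [0, 0.285, 0.05], "yaw": 0},
    {"claw": 0.3, "xyz": [0, 0.285, 0.25], "yaw": 0},
    {"claw": 0.3, "xyz": [0, 0.285, 0.45], "yaw": 0},
    {"claw": 0.3, "xyz": [0, 0.285, 0.6], "yaw": 0},
    {"claw": 0.3, "xyz": [0, 0.285, 0.69], "yaw": 0},
    {"claw": 0.3, "xyz": [0, 0.285, 0.69], "yaw": 0},
    {"claw": 0.3, "xyz": [0, 0.285, 0.69], "yaw": 0},
  ],
)

```text
time_s: 8.82
ee_pos: [0.6534, -0.0845, 0.0264]
orientation: [[0.114, 0.993, -0.002], [0.993, -0.114, 0.0], [0.0, -0.002, -1.0]]
wrist_force: [-0.0, 0.1, 0.5]
opening: 0.0596
finger_force: 0.0
```

Call:
move_arm(
  series=[
    {"claw": 1, "xyz": [0, 0, 0], "yaw": 0},
    {"claw": 1, "xyz": [0, 0, 0], "yaw": 0},
    {"claw": 1, "xyz": [0, 0, 0], "yaw": 0},
    {"claw": 1, "xyz": [0, 0, 0], "yaw": 0},
    {"claw": 1, "xyz": [0, 0, 0], "yaw": 0},
    {"claw": 1, "xyz": [0, 0, 0], "yaw": 0},
    {"claw": 1, "xyz": [0, 0, 0], "yaw": 0},
    {"claw": 1, "xyz": [0, 0, 0], "yaw": 0},
  ],
)

```text
time_s: 9.48
ee_pos: [0.6561, -0.0849, 0.0292]
orientation: [[0.114, 0.993, 0.003], [0.993, -0.114, -0.001], [-0.001, 0.003, -1.0]]
wrist_force: [-2.3, -0.2, 6.6]
opening: 0.0298
finger_force: 59.1
```

```bash
python3 go.py .4702 -.0137 .085
```

```text
t 9.48 p [ 0.6561 -0.0849  0.0292] yaw -6.6 need -0.0 open 0.0298 q6 1.46 F [-2.3 -0.2  6.6]
[ 0.4702 -0.0137  0.085 ] [ 0.33  -1.284 -0.376]
```

Call:
move_arm(
  series=[
    {"claw": 1, "xyz": [0, 0, -0.1], "yaw": 0},
    {"claw": 1, "xyz": [0, 0, -0.25], "yaw": 0},
    {"claw": 1, "xyz": [0, 0, -0.35], "yaw": 0},
    {"claw": 1, "xyz": [0.04, -0.14, -0.35], "yaw": 0},
    {"claw": 1, "xyz": [0.07, -0.28, -0.35], "yaw": 0},
    {"claw": 1, "xyz": [0.1, -0.42, -0.35], "yaw": 0},
    {"claw": 1, "xyz": [0.14, -0.56, -0.35], "yaw": 0},
    {"claw": 1, "xyz": [0.18, -0.7, -0.35], "yaw": 0},
  ],
)

```text
time_s: 10.15
ee_pos: [0.5527, -0.0454, 0.0796]
orientation: [[0.114, 0.993, 0.001], [0.993, -0.114, -0.0], [-0.0, 0.001, -1.0]]
wrist_force: [-0.5, 0.6, -1.4]
opening: 0.0298
finger_force: 59.7
```

Call:
move_arm(
  series=[
    {"claw": 1, "xyz": [0.04, -0.14, 0], "yaw": 0},
    {"claw": 1, "xyz": [0.07, -0.28, 0], "yaw": 0},
    {"claw": 1, "xyz": [0.11, -0.42, 0], "yaw": 0},
    {"claw": 1, "xyz": [0.15, -0.54, 0], "yaw": 0},
    {"claw": 1, "xyz": [0.15, -0.57, 0.05], "yaw": 0},
    {"claw": 1, "xyz": [0.15, -0.57, 0.1], "yaw": 0},
    {"claw": 1, "xyz": [0.15, -0.57, 0.15], "yaw": 0},
    {"claw": 1, "xyz": [0.15, -0.57, 0.2], "yaw": 0},
  ],
)

```text
time_s: 10.82
ee_pos: [0.4726, -0.0141, 0.0487]
orientation: [[0.114, 0.993, 0.002], [0.993, -0.114, -0.0], [-0.0, 0.002, -1.0]]
wrist_force: [0.4, -0.1, -1.0]
opening: 0.0298
finger_force: 59.8
```

```bash
python3 go.py .4702 -.0137 .043
```

```text
t 10.82 p [ 0.4726 -0.0141  0.0487] yaw -6.6 need -0.0 open 0.0298 q6 1.52 F [ 0.4 -0.1 -1. ]
[ 0.4702 -0.0137  0.043 ] [ 0.001 -0.016  0.038]
```

Call:
move_arm(
  series=[
    {"claw": 1, "xyz": [0, -0.01, 0.01], "yaw": 0},
    {"claw": 1, "xyz": [0, -0.01, 0.02], "yaw": 0},
    {"claw": 1, "xyz": [0, -0.01, 0.03], "yaw": 0},
    {"claw": 1, "xyz": [0, -0.01, 0.035], "yaw": 0},
    {"claw": 1, "xyz": [0, -0.01, 0.04], "yaw": 0},
    {"claw": 1, "xyz": [0, -0.01, 0.045], "yaw": 0},
    {"claw": 1, "xyz": [0, -0.01, 0.045], "yaw": 0},
    {"claw": 1, "xyz": [0, -0.01, 0.045], "yaw": 0},
  ],
)

```text
time_s: 11.48
ee_pos: [0.4698, -0.0134, 0.0426]
orientation: [[0.114, 0.993, 0.0], [0.993, -0.114, -0.0], [-0.0, 0.0, -1.0]]
wrist_force: [-0.7, 0.3, -1.5]
opening: 0.0297
finger_force: 59.7
```

Call:
move_arm(
  series=[
    {"claw": 1, "xyz": [0, 0, 0.004], "yaw": 0},
    {"claw": 1, "xyz": [0, 0, 0.008], "yaw": 0},
    {"claw": 1, "xyz": [0, 0, 0.012], "yaw": 0},
    {"claw": 1, "xyz": [0, 0, 0.016], "yaw": 0},
    {"claw": 1, "xyz": [0, 0, 0.018], "yaw": 0},
    {"claw": 1, "xyz": [0, 0, 0.018], "yaw": 0},
    {"claw": 1, "xyz": [0, 0, 0.018], "yaw": 0},
    {"claw": 1, "xyz": [0, 0, 0.018], "yaw": 0},
  ],
)

```text
time_s: 12.15
ee_pos: [0.4699, -0.0134, 0.0412]
orientation: [[0.114, 0.993, 0.0], [0.993, -0.114, -0.0], [-0.0, 0.0, -1.0]]
wrist_force: [-4.5, 0.5, 9.8]
opening: 0.0294
finger_force: 61.0
```

Call:
move_arm(
  series=[
    {"claw": 0.3, "xyz": [0, 0, 0], "yaw": 0},
    {"claw": 0.3, "xyz": [0, 0, 0], "yaw": 0},
    {"claw": 0.3, "xyz": [0, 0, 0], "yaw": 0},
    {"claw": 0.3, "xyz": [0, 0, 0], "yaw": 0},
    {"claw": 0.3, "xyz": [0, 0, -0.1], "yaw": 0},
    {"claw": 0.3, "xyz": [0, 0, -0.3], "yaw": 0},
    {"claw": 0.3, "xyz": [0, 0, -0.5], "yaw": 0},
    {"claw": 0.3, "xyz": [0, 0, -0.5], "yaw": 0},
  ],
)

```text
time_s: 12.82
ee_pos: [0.4741, -0.0141, 0.12]
orientation: [[0.114, 0.993, 0.01], [0.993, -0.114, -0.002], [-0.0, 0.01, -1.0]]
wrist_force: [0.9, -0.4, -0.1]
opening: 0.0596
finger_force: 0.0
```

```bash
python3 go.py .612 .1682 .1
```

```text
t 12.82 p [ 0.4741 -0.0141  0.12  ] yaw -6.6 need -0.0 open 0.0596 q6 1.52 F [ 0.9 -0.4 -0.1]
[0.612  0.1682 0.1   ] [1.313 0.773 0.14 ]
```

Call:
move_arm(
  series=[
    {"claw": 0.3, "xyz": [0.2, 0.12, 0], "yaw": 0},
    {"claw": 0.3, "xyz": [0.4, 0.24, 0], "yaw": 0},
    {"claw": 0.3, "xyz": [0.6, 0.36, 0], "yaw": 0},
    {"claw": 0.3, "xyz": [0.8, 0.5, 0], "yaw": 0},
    {"claw": 0.3, "xyz": [1, 0.65, 0], "yaw": 0},
    {"claw": 0.3, "xyz": [1, 0.8, 0], "yaw": 0},
    {"claw": 0.3, "xyz": [1, 0.8, 0], "yaw": 0},
    {"claw": 0.3, "xyz": [1, 0.8, 0], "yaw": 0},
  ],
)

```text
time_s: 13.48
ee_pos: [0.6066, 0.1222, 0.114]
orientation: [[0.114, 0.994, -0.001], [0.994, -0.114, -0.0], [-0.0, -0.001, -1.0]]
wrist_force: [0.2, 0.3, 0.4]
opening: 0.0602
finger_force: 0.0
```

```bash
python3 go.py .612 .1682 .011
```

```text
t 13.48 p [0.6066 0.1222 0.114 ] yaw -6.5 need -0.0 open 0.0602 q6 1.78 F [0.2 0.3 0.4]
[0.612  0.1682 0.011 ] [0.309 0.001 0.686]
```

Call:
move_arm(
  series=[
    {"claw": 0.3, "xyz": [0.15, 0, 0], "yaw": 0},
    {"claw": 0.3, "xyz": [0.309, 0, 0.05], "yaw": 0},
    {"claw": 0.3, "xyz": [0.309, 0, 0.25], "yaw": 0},
    {"claw": 0.3, "xyz": [0.309, 0, 0.45], "yaw": 0},
    {"claw": 0.3, "xyz": [0.309, 0, 0.6], "yaw": 0},
    {"claw": 0.3, "xyz": [0.309, 0, 0.68], "yaw": 0},
    {"claw": 0.3, "xyz": [0.309, 0, 0.68], "yaw": 0},
    {"claw": 0.3, "xyz": [0.309, 0, 0.68], "yaw": 0},
  ],
)

```text
time_s: 14.15
ee_pos: [0.6102, 0.1673, 0.0124]
orientation: [[0.115, 0.993, -0.002], [0.993, -0.115, -0.0], [-0.001, -0.002, -1.0]]
wrist_force: [0.4, 0.7, 0.3]
opening: 0.0594
finger_force: 0.0
```

Call:
move_arm(
  series=[
    {"claw": 1, "xyz": [0, 0, 0], "yaw": 0},
    {"claw": 1, "xyz": [0, 0, 0], "yaw": 0},
    {"claw": 1, "xyz": [0, 0, 0], "yaw": 0},
    {"claw": 1, "xyz": [0, 0, 0], "yaw": 0},
    {"claw": 1, "xyz": [0, 0, 0], "yaw": 0},
    {"claw": 1, "xyz": [0, 0, 0], "yaw": 0},
    {"claw": 1, "xyz": [0, 0, 0], "yaw": 0},
    {"claw": 1, "xyz": [0, 0, 0], "yaw": 0},
  ],
)

```text
time_s: 14.82
ee_pos: [0.613, 0.1681, 0.0151]
orientation: [[0.114, 0.993, 0.004], [0.993, -0.114, 0.0], [0.001, 0.004, -1.0]]
wrist_force: [-1.4, -0.8, 6.4]
opening: 0.036
finger_force: 60.0
```

```bash
python3 go.py .4781 .0561 .065
```

```text
t 14.82 p [0.613  0.1681 0.0151] yaw -6.6 need -0.0 open 0.036 q6 1.85 F [-1.4 -0.8  6.4]
[0.4781 0.0561 0.065 ] [-0.844 -0.807 -0.336]
```

Call:
move_arm(
  series=[
    {"claw": 1, "xyz": [0, 0, -0.1], "yaw": 0},
    {"claw": 1, "xyz": [0, 0, -0.25], "yaw": 0},
    {"claw": 1, "xyz": [0, 0, -0.35], "yaw": 0},
    {"claw": 1, "xyz": [-0.12, -0.11, -0.35], "yaw": 0},
    {"claw": 1, "xyz": [-0.24, -0.22, -0.35], "yaw": 0},
    {"claw": 1, "xyz": [-0.36, -0.33, -0.35], "yaw": 0},
    {"claw": 1, "xyz": [-0.48, -0.45, -0.35], "yaw": 0},
    {"claw": 1, "xyz": [-0.6, -0.57, -0.35], "yaw": 0},
  ],
)

```text
time_s: 15.48
ee_pos: [0.5155, 0.0877, 0.0657]
orientation: [[0.114, 0.993, 0.001], [0.993, -0.114, -0.0], [0.0, 0.001, -1.0]]
wrist_force: [0.1, -0.6, -1.6]
opening: 0.0362
finger_force: 60.5
```

Call:
move_arm(
  series=[
    {"claw": 1, "xyz": [-0.12, -0.11, 0], "yaw": 0},
    {"claw": 1, "xyz": [-0.24, -0.22, 0], "yaw": 0},
    {"claw": 1, "xyz": [-0.24, -0.23, 0], "yaw": 0},
    {"claw": 1, "xyz": [-0.24, -0.23, 0.05], "yaw": 0},
    {"claw": 1, "xyz": [-0.24, -0.23, 0.1], "yaw": 0},
    {"claw": 1, "xyz": [-0.24, -0.23, 0.15], "yaw": 0},
    {"claw": 1, "xyz": [-0.24, -0.23, 0.2], "yaw": 0},
    {"claw": 1, "xyz": [-0.24, -0.23, 0.2], "yaw": 0},
  ],
)

```text
time_s: 16.15
ee_pos: [0.4767, 0.0569, 0.0332]
orientation: [[0.113, 0.994, -0.003], [0.994, -0.113, 0.0], [-0.0, -0.003, -1.0]]
wrist_force: [-0.1, -0.1, -1.5]
opening: 0.0367
finger_force: 60.5
```

```bash
python3 go.py .4781 .0561 .027
```

```text
t 16.15 p [0.4767 0.0569 0.0332] yaw -6.5 need -0.0 open 0.0367 q6 1.67 F [-0.1 -0.1 -1.5]
[0.4781 0.0561 0.027 ] [-0.004  0.01   0.041]
```

Call:
move_arm(
  series=[
    {"claw": 1, "xyz": [-0.004, 0.005, 0.01], "yaw": 0},
    {"claw": 1, "xyz": [-0.004, 0.005, 0.02], "yaw": 0},
    {"claw": 1, "xyz": [-0.004, 0.005, 0.03], "yaw": 0},
    {"claw": 1, "xyz": [-0.004, 0.005, 0.04], "yaw": 0},
    {"claw": 1, "xyz": [-0.004, 0.005, 0.045], "yaw": 0},
    {"claw": 1, "xyz": [-0.004, 0.005, 0.05], "yaw": 0},
    {"claw": 1, "xyz": [-0.004, 0.005, 0.055], "yaw": 0},
    {"claw": 1, "xyz": [-0.004, 0.005, 0.055], "yaw": 0},
  ],
)

```text
time_s: 16.82
ee_pos: [0.4785, 0.0558, 0.0273]
orientation: [[0.114, 0.993, 0.0], [0.993, -0.114, 0.0], [0.0, 0.0, -1.0]]
wrist_force: [-0.5, -0.9, 0.2]
opening: 0.0364
finger_force: 60.6
```

Just touching, at +0.2 N against -1.5 N while hanging. I release and lift.

Call:
move_arm(
  series=[
    {"claw": 1, "xyz": [0, 0, 0.004], "yaw": 0},
    {"claw": 0.25, "xyz": [0, 0, 0.004], "yaw": 0},
    {"claw": 0.25, "xyz": [0, 0, 0.004], "yaw": 0},
    {"claw": 0.25, "xyz": [0, 0, 0.004], "yaw": 0},
    {"claw": 0.25, "xyz": [0, 0, 0.004], "yaw": 0},
    {"claw": 0.25, "xyz": [0, 0, -0.1], "yaw": 0},
    {"claw": 0.25, "xyz": [0, 0, -0.3], "yaw": 0},
    {"claw": 0.25, "xyz": [0, 0, -0.5], "yaw": 0},
  ],
)

```text
time_s: 17.48
ee_pos: [0.4766, 0.0558, 0.1016]
orientation: [[0.114, 0.993, -0.004], [0.993, -0.114, 0.0], [-0.0, -0.004, -1.0]]
wrist_force: [1.6, 0.5, 1.0]
opening: 0.0637
finger_force: 0.0
```

```bash
python3 go.py .6318 .275 .1
```

```text
t 17.48 p [0.4766 0.0558 0.1016] yaw -6.6 need -0.0 open 0.0637 q6 1.67 F [1.6 0.5 1. ]
[0.6318 0.275  0.1   ] [1.57  0.861 0.006]
```

Call:
move_arm(
  series=[
    {"claw": 0.25, "xyz": [0.2, 0.12, 0], "yaw": 0},
    {"claw": 0.25, "xyz": [0.4, 0.24, 0], "yaw": 0},
    {"claw": 0.25, "xyz": [0.6, 0.36, 0], "yaw": 0},
    {"claw": 0.25, "xyz": [0.8, 0.5, 0], "yaw": 0},
    {"claw": 0.25, "xyz": [1, 0.65, 0], "yaw": 0},
    {"claw": 0.25, "xyz": [1, 0.85, 0], "yaw": 0},
    {"claw": 0.25, "xyz": [1, 0.85, 0], "yaw": 0},
    {"claw": 0.25, "xyz": [1, 0.85, 0], "yaw": 0},
  ],
)

```text
time_s: 18.15
ee_pos: [0.6235, 0.1905, 0.1016]
orientation: [[0.114, 0.993, 0.0], [0.993, -0.114, -0.0], [-0.0, 0.0, -1.0]]
wrist_force: [-0.1, 0.1, -0.0]
opening: 0.0641
finger_force: 0.0
```

```bash
python3 go.py .6318 .275 .1 .6318 .275 .004
```

```text
t 18.15 p [0.6235 0.1905 0.1016] yaw -6.6 need -0.0 open 0.0641 q6 1.88 F [-0.1  0.1 -0. ]
[0.6318 0.275  0.1   ] [ 0.566 -0.009  0.01 ]
[0.6318 0.275  0.004 ] [ 0.566 -0.009  0.65 ]
```

Call:
move_arm(
  series=[
    {"claw": 0.25, "xyz": [0.2, 0, 0], "yaw": 0},
    {"claw": 0.25, "xyz": [0.4, 0, 0], "yaw": 0},
    {"claw": 0.25, "xyz": [0.566, -0.005, 0], "yaw": 0},
    {"claw": 0.25, "xyz": [0.566, -0.005, 0.1], "yaw": 0},
    {"claw": 0.25, "xyz": [0.566, -0.005, 0.25], "yaw": 0},
    {"claw": 0.25, "xyz": [0.566, -0.005, 0.4], "yaw": 0},
    {"claw": 0.25, "xyz": [0.566, -0.005, 0.53], "yaw": 0},
    {"claw": 0.25, "xyz": [0.566, -0.005, 0.62], "yaw": 0},
  ],
)

```text
time_s: 18.82
ee_pos: [0.6282, 0.2735, 0.0066]
orientation: [[0.115, 0.993, -0.004], [0.993, -0.115, -0.001], [-0.002, -0.004, -1.0]]
wrist_force: [-1.6, -0.5, -0.4]
opening: 0.064
finger_force: 0.0
```

Call:
move_arm(
  series=[
    {"claw": 0.25, "xyz": [0, 0, 0], "yaw": 0},
    {"claw": 1, "xyz": [0, 0, 0], "yaw": 0},
    {"claw": 1, "xyz": [0, 0, 0], "yaw": 0},
    {"claw": 1, "xyz": [0, 0, 0], "yaw": 0},
    {"claw": 1, "xyz": [0, 0, 0], "yaw": 0},
    {"claw": 1, "xyz": [0, 0, 0], "yaw": 0},
    {"claw": 1, "xyz": [0, 0, 0], "yaw": 0},
    {"claw": 1, "xyz": [0, 0, 0], "yaw": 0},
  ],
)

```text
time_s: 19.48
ee_pos: [0.6318, 0.2748, 0.01]
orientation: [[0.114, 0.993, 0.001], [0.993, -0.114, 0.0], [0.0, 0.001, -1.0]]
wrist_force: [-0.3, -0.9, 2.4]
opening: 0.0446
finger_force: 61.7
```

```bash
python3 go.py .4861 .1254 .06
```

```text
t 19.48 p [0.6318 0.2748 0.01  ] yaw -6.6 need -0.0 open 0.0446 q6 2.0 F [-0.3 -0.9  2.4]
[0.4861 0.1254 0.06  ] [-1.1   -0.851 -0.335]
```

The opening reads 44.6 mm where the collar is 49 mm, so I lift a little and check the grip.

Call:
move_arm(
  series=[
    {"claw": 1, "xyz": [0, 0, -0.03], "yaw": 0},
    {"claw": 1, "xyz": [0, 0, -0.1], "yaw": 0},
    {"claw": 1, "xyz": [0, 0, -0.2], "yaw": 0},
    {"claw": 1, "xyz": [0, 0, -0.3], "yaw": 0},
    {"claw": 1, "xyz": [0, 0, -0.35], "yaw": 0},
    {"claw": 1, "xyz": [0, 0, -0.35], "yaw": 0},
    {"claw": 1, "xyz": [0, 0, -0.35], "yaw": 0},
    {"claw": 1, "xyz": [0, 0, -0.35], "yaw": 0},
  ],
)

```text
time_s: 20.15
ee_pos: [0.6304, 0.2745, 0.0608]
orientation: [[0.114, 0.993, -0.001], [0.993, -0.114, -0.0], [-0.001, -0.001, -1.0]]
wrist_force: [-0.6, 0.5, -1.9]
opening: 0.0449
finger_force: 61.6
```

```bash
python3 go.py .4861 .1254 .06
python3 - <<'E'
from h import *
im=env.capture("wrist")[:,:,::-1];s=env.capture("side")[:,:,::-1]
u,v=proj("side",[[.632,.275,.06]])[0].astype(int);print(u,v)
s=cv2.resize(s[v-40:v+40,u-40:u+40],(384,384),interpolation=cv2.INTER_CUBIC)
cv2.imwrite("pics/w1.png",cv2.resize(np.hstack([im,s]),(800,343)))
E
```

```text
t 20.15 p [0.6304 0.2745 0.0608] yaw -6.6 need -0.0 open 0.0449 q6 2.0 F [-0.6  0.5 -1.9]
[0.4861 0.1254 0.06  ] [-1.097 -0.842  0.007]
274 163
```

View pics/w1.png

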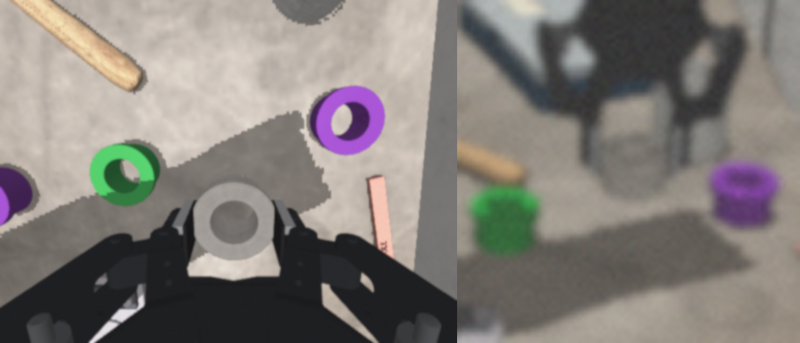

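The bushing hangs upright between the pads, collar centre near (263,246) in the full wrist picture. I check that position by ray and then carry it.

```bash
python3 -c "
from h import *
print(ray('wrist',[(263,246)],.0788), proj('wrist',[[.6304,.2745,.0788]]))"
```

```text
[[0.63101385 0.27637677 0.0788    ]] [[262.20219073 249.51157474]]
```

Call:
move_arm(
  series=[
    {"claw": 1, "xyz": [-0.13, -0.1, 0], "yaw": 0},
    {"claw": 1, "xyz": [-0.26, -0.2, 0], "yaw": 0},
    {"claw": 1, "xyz": [-0.39, -0.3, 0], "yaw": 0},
    {"claw": 1, "xyz": [-0.52, -0.4, 0], "yaw": 0},
    {"claw": 1, "xyz": [-0.65, -0.5, 0], "yaw": 0},
    {"claw": 1, "xyz": [-0.78, -0.6, 0], "yaw": 0},
    {"claw": 1, "xyz": [-0.9, -0.7, 0], "yaw": 0},
    {"claw": 1, "xyz": [-1, -0.8, 0], "yaw": 0},
  ],
)

```text
time_s: 20.92
ee_pos: [0.4929, 0.1382, 0.0607]
orientation: [[0.115, 0.993, -0.002], [0.993, -0.115, -0.001], [-0.001, -0.002, -1.0]]
wrist_force: [-0.2, 0.2, -1.9]
opening: 0.045
finger_force: 61.8
```

Call:
move_arm(
  series=[
    {"claw": 1, "xyz": [-0.1, -0.04, 0], "yaw": 0},
    {"claw": 1, "xyz": [-0.1, -0.04, 0.05], "yaw": 0},
    {"claw": 1, "xyz": [-0.1, -0.04, 0.1], "yaw": 0},
    {"claw": 1, "xyz": [-0.1, -0.04, 0.15], "yaw": 0},
    {"claw": 1, "xyz": [-0.1, -0.04, 0.2], "yaw": 0},
    {"claw": 1, "xyz": [-0.1, -0.04, 0.2], "yaw": 0},
    {"claw": 1, "xyz": [-0.1, -0.04, 0.2], "yaw": 0},
    {"claw": 1, "xyz": [-0.1, -0.04, 0.2], "yaw": 0},
  ],
)

```text
time_s: 21.58
ee_pos: [0.4874, 0.1255, 0.0313]
orientation: [[0.114, 0.994, -0.0], [0.994, -0.114, 0.0], [0.0, -0.0, -1.0]]
wrist_force: [0.3, 0.7, -1.2]
opening: 0.045
finger_force: 61.8
```

```bash
python3 go.py .4861 .1254 .022
```

```text
t 21.58 p [0.4874 0.1255 0.0313] yaw -6.5 need -0.0 open 0.045 q6 1.81 F [ 0.3  0.7 -1.2]
[0.4861 0.1254 0.022 ] [-0.002 -0.009  0.062]
```

Call:
move_arm(
  series=[
    {"claw": 1, "xyz": [-0.01, -0.005, 0.02], "yaw": 0},
    {"claw": 1, "xyz": [-0.01, -0.005, 0.03], "yaw": 0},
    {"claw": 1, "xyz": [-0.01, -0.005, 0.04], "yaw": 0},
    {"claw": 1, "xyz": [-0.01, -0.005, 0.05], "yaw": 0},
    {"claw": 1, "xyz": [-0.01, -0.005, 0.055], "yaw": 0},
    {"claw": 1, "xyz": [-0.01, -0.005, 0.06], "yaw": 0},
    {"claw": 1, "xyz": [-0.01, -0.005, 0.062], "yaw": 0},
    {"claw": 1, "xyz": [-0.01, -0.005, 0.062], "yaw": 0},
  ],
)

```text
time_s: 22.25
ee_pos: [0.4861, 0.1237, 0.0222]
orientation: [[0.114, 0.993, -0.0], [0.993, -0.114, -0.0], [-0.0, -0.0, -1.0]]
wrist_force: [-0.9, -0.7, -2.3]
opening: 0.0447
finger_force: 61.8
```

Call:
move_arm(
  series=[
    {"claw": 1, "xyz": [0, 0, 0.003], "yaw": 0},
    {"claw": 1, "xyz": [0, 0, 0.006], "yaw": 0},
    {"claw": 1, "xyz": [0, 0, 0.009], "yaw": 0},
    {"claw": 1, "xyz": [0, 0, 0.012], "yaw": 0},
    {"claw": 1, "xyz": [0, 0, 0.014], "yaw": 0},
    {"claw": 1, "xyz": [0, 0, 0.014], "yaw": 0},
    {"claw": 1, "xyz": [0, 0, 0.014], "yaw": 0},
    {"claw": 1, "xyz": [0, 0, 0.014], "yaw": 0},
  ],
)

```text
time_s: 22.92
ee_pos: [0.4863, 0.1238, 0.0219]
orientation: [[0.114, 0.993, 0.0], [0.993, -0.114, -0.0], [-0.0, 0.0, -1.0]]
wrist_force: [-4.3, -1.0, 12.0]
opening: 0.0448
finger_force: 63.1
```

Contact at +12 N. I release, rise and move clear, back towards +y.

Call:
move_arm(
  series=[
    {"claw": 0.2, "xyz": [0, 0, -0.01], "yaw": 0},
    {"claw": 0.2, "xyz": [0, 0, -0.01], "yaw": 0},
    {"claw": 0.2, "xyz": [0, 0, -0.01], "yaw": 0},
    {"claw": 0.2, "xyz": [0, 0, -0.01], "yaw": 0},
    {"claw": 0.2, "xyz": [0, 0, -0.15], "yaw": 0},
    {"claw": 0.2, "xyz": [0, 0, -0.4], "yaw": 0},
    {"claw": 0.2, "xyz": [0, 0, -0.65], "yaw": 0},
    {"claw": 0.2, "xyz": [0, 0, -0.9], "yaw": 0},
  ],
)

```text
time_s: 23.58
ee_pos: [0.4853, 0.1236, 0.1559]
orientation: [[0.114, 0.993, -0.002], [0.993, -0.114, -0.0], [-0.0, -0.002, -1.0]]
wrist_force: [1.1, 0.3, 0.5]
opening: 0.0682
finger_force: 0.0
```

Call:
move_arm(
  series=[
    {"claw": 0.2, "xyz": [0.2, 0, -0.2], "yaw": 0},
    {"claw": 0.2, "xyz": [0.4, 0, -0.3], "yaw": 0},
    {"claw": 0.2, "xyz": [0.6, 0, -0.3], "yaw": 0},
    {"claw": 0.2, "xyz": [0.8, 0, -0.3], "yaw": 0},
    {"claw": 0.2, "xyz": [1, 0, -0.3], "yaw": 0},
    {"claw": 0.2, "xyz": [1, 0, -0.3], "yaw": 0},
    {"claw": 0.2, "xyz": [1, 0, -0.3], "yaw": 0},
    {"claw": 0.2, "xyz": [1, 0, -0.3], "yaw": 0},
  ],
)

```text
time_s: 24.25
ee_pos: [0.5028, 0.2724, 0.1995]
orientation: [[0.114, 0.994, -0.001], [0.994, -0.114, -0.001], [-0.001, -0.001, -1.0]]
wrist_force: [-0.3, -0.3, -0.0]
opening: 0.0681
finger_force: 0.0
```

Call:
move_arm(
  series=[
    {"claw": 0.2, "xyz": [0.2, 0, 0], "yaw": 0},
    {"claw": 0.2, "xyz": [0.4, 0, 0], "yaw": 0},
    {"claw": 0.2, "xyz": [0.6, 0, 0], "yaw": 0},
    {"claw": 0.2, "xyz": [0.8, 0, 0], "yaw": 0},
    {"claw": 0.2, "xyz": [0.8, 0, 0], "yaw": 0},
    {"claw": 0.2, "xyz": [0.8, 0, 0], "yaw": 0},
    {"claw": 0.2, "xyz": [0.8, 0, 0], "yaw": 0},
    {"claw": 0.2, "xyz": [0.8, 0, 0], "yaw": 0},
  ],
)

```text
time_s: 24.92
ee_pos: [0.5168, 0.3902, 0.1999]
orientation: [[0.116, 0.993, -0.001], [0.993, -0.116, -0.001], [-0.001, -0.001, -1.0]]
wrist_force: [-0.1, -0.0, -0.2]
opening: 0.0681
finger_force: 0.0
```

Run:
```python
from h import *
im=env.capture("top")[:,:,::-1].copy();sd=env.capture("side")[:,:,::-1].copy()
cv2.imwrite("pics/top1.png",im)
M={"28":((.4861,.1254),.028,.049),"36":((.4781,.0561),.036,.039),"52":((.4702,-.0137),.052,.032),"68":((.4623,-.0833),.068,.04)}
r=np.array([-.0238,-.2087])/.21005;ac=np.array([-r[1],r[0]])
for n,(m,h,D) in M.items():
    u=proj("top",[[*m,h+.012]])[0]; a,b=(u-24).astype(int)
    p=cv2.resize(im[b:b+48,a:a+48],None,fx=8,fy=8,interpolation=cv2.INTER_CUBIC)
    print(n,"expected top px",u.round(1))
    cv2.circle(p,tuple(((u-[a,b])*8+4).astype(int)),int(D/2*473*8/(1.19-h)),(0,0,255),1)
    M[n]=p
v=cv2.resize(sd[185:300,190:265],(500,768),interpolation=cv2.INTER_CUBIC)
q=np.vstack([np.hstack([M["28"],M["36"]]),np.hstack([M["52"],M["68"]])])
cv2.imwrite("pics/chk.png",cv2.resize(np.hstack([q,v]),(800,485)))
```

```text
28 expected top px [261.  220.3]
36 expected top px [289.7 223.4]
52 expected top px [319.4 226.6]
68 expected top px [349.9 229.8]
```

View pics/chk.png

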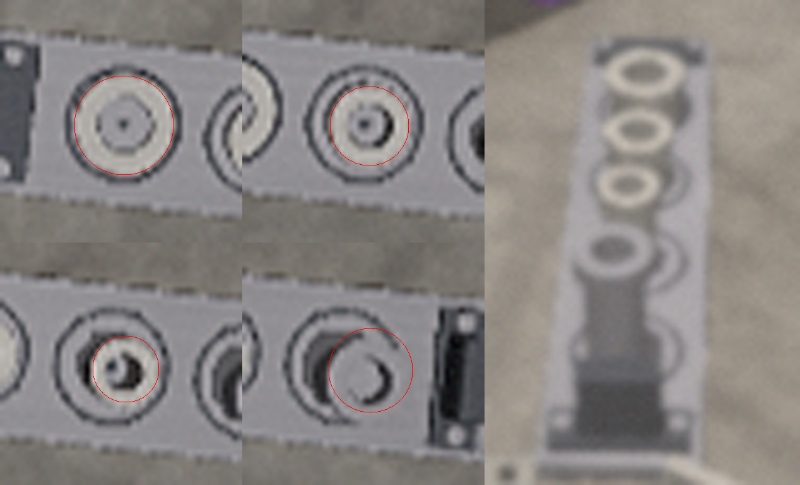

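View pics/top1.png

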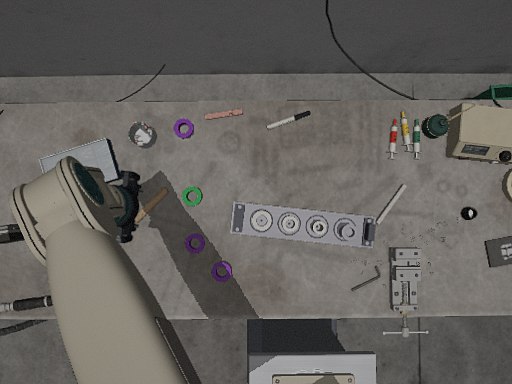

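All four collars lie within about 1 px (2.5 mm) of the circles expected at their marks: 68 at (350,230) next to the stop, then 52, 36 and 28. All stand upright in the side view, the bystanders are unmoved, and the arm is clear. Handing in.

```bash
python3 -c "
from workcell import env
print(env.hand_in())"
```

```text
the job is handed in; nothing more can be done
None
```

The job is handed in, though `hand_in()` returned no verdict: in the last pictures the bushings stand 68, 52, 36, 28 outward from the end stop, upright and within about 3 mm of their marks, with the bystanders unmoved and about 25 s used.

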